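# Find the deep bore of a lipstick mould insert on the gauge pin and hold it up

## Task

Take the aluminium mould insert from the cork mat, stand it on end and push one of its ends down over the upright gauge pin until it stops, to feel whether that end is the shallow recess or the deep filling bore. Then turn the insert so that its deep bore faces straight up, ready for filling, and finish while holding it still in the gripper in the air, a hand's breadth (10 cm of free space) above the bench and clear of everything; do not put it down or let go at the end. Leave the spare insert on the steel plate and everything else on the bench where it is.

Things in the scene. Friction and masses are not known exactly. Their poses are not given: they have to be found in the camera images.
- insert_a_mid (a point): One of two outwardly identical bare aluminium mould inserts: square bar, 70 mm long, 40 x 40 mm across, about 250 g, a thin dark line round its middle, lying on its side. This point: its centre, 20 mm above what it lies on; x along its length. Each end has a central round hole 18 mm wide: one end a blind bore 30 mm deep, the other a recess 8 mm deep. Which end (+x or -x) is deep is unknown and differs between the two.
- insert_b_mid (a point): One of two outwardly identical bare aluminium mould inserts: square bar, 70 mm long, 40 x 40 mm across, about 250 g, a thin dark line round its middle, lying on its side. This point: its centre, 20 mm above what it lies on; x along its length. Each end has a central round hole 18 mm wide: one end a blind bore 30 mm deep, the other a recess 8 mm deep. Which end (+x or -x) is deep is unknown and differs between the two.
- mat_mid (a point): Cork mat, 130 x 160 mm (x, y), 3 mm thick, fixed to the bench; one insert lies on it. This point is the centre of its top.
- plate_mid (a point): Bare steel plate, 100 x 130 mm (x, y), 3 mm thick, fixed to the bench; the spare insert lies on it. This point is the centre of its top.
- pin_tip (a point): Fixed gauge stand: dark round steel foot, 70 mm across, 15 mm high, with one upright steel pin, 9 mm in diameter (tip tapered to 5 mm), 34 mm long above the foot. This point: top of the pin, 49 mm above the bench; z is up. Over the pin, a shallow end stops after 8 mm, a deep end after 30 mm.
- jar_a: Bystander: small white jar with black lid, 38 mm across, 32 mm high. Origin under its centre.
- jar_b: Bystander: another such jar, 38 mm across, 32 mm high. Origin under its centre.
- scoop: Bystander: steel spatula with a handle, 180 mm long, lying flat along its x axis. Origin at its underside.
- brush: Bystander: brush, 170 mm long, lying flat along its x axis. Origin at its underside.
- dish: Bystander: shallow glass dish, 84 mm across, 16 mm high. Origin under its centre.
- beaker: Bystander: glass beaker, 60 mm across, 80 mm high. Origin under its centre.
- bottle: Bystander: amber bottle with white cap, 60 mm across, 130 mm high. Origin under its centre.
Things that resemble listed ones, but are neither listed nor needed, are in the scene too. Leave any turquoise or yellow look-alike of the part that bears insert_b_mid alone.

How it is judged (in metres and radians):
On the way:
1. the held insert has been pushed, upright, over the gauge pin until it stops (((horizontal distance between insert_a_mid and pin_tip below 0.012 m and angle between the x axis of insert_a_mid and the z axis of pin_tip, either way round below 0.25 rad and height (world z) of insert_a_mid below 0.08 m and contact force between insert_a and stand above 0.5 N and contact force between insert_a and the fingers above 2 N) or (horizontal distance between insert_b_mid and pin_tip below 0.012 m and angle between the x axis of insert_b_mid and the z axis of pin_tip, either way round below 0.25 rad and height (world z) of insert_b_mid below 0.08 m and contact force between insert_b and stand above 0.5 N and contact force between insert_b and the fingers above 2 N))), for 0.05 s.
At the end, for the whole second after the job is handed in: The insert from the cork mat is held by the fingers, still, with its deep bore pointing up within 15 degrees of vertical, its centre more than 115 mm above the bench, touching neither the stand nor the other insert; the spare insert is still on the steel plate within 20 mm of where it was (((angle between insert_a_bore's own z axis and vertical below 0.26 rad and height (world z) of insert_a_mid above 0.115 m and linear speed of insert_a below 0.03 m/s and contact force between insert_a and the fingers above 2 N and contact force between insert_a and stand below 0.1 N and contact force between insert_a and insert_b below 0.1 N and horizontal distance between insert_b_mid and plate_mid below 0.06 m and distance of insert_b_mid from where it was at the start of the episode below 0.02 m) or (angle between insert_b_bore's own z axis and vertical below 0.26 rad and height (world z) of insert_b_mid above 0.115 m and linear speed of insert_b below 0.03 m/s and contact force between insert_b and the fingers above 2 N and contact force between insert_b and stand below 0.1 N and contact force between insert_b and insert_a below 0.1 N and horizontal distance between insert_a_mid and plate_mid below 0.06 m and distance of insert_a_mid from where it was at the start of the episode below 0.02 m))); the arm keeps its last pose, push and grip.
It fails at once if another thing on the bench (white jar a, white jar b, spatula, brush, glass dish, beaker, amber bottle) is moved by more than 3 cm (distance of any of jar_a, jar_b, scoop, brush, dish, beaker, bottle from where it was at the start of the episode above 0.03 m).
It also fails if it takes over 72 s, if anything falls off the work surface, if the arm or the gripper's body presses on something with over 40 N, if the wrist force passes 120 N, or if a joint passes its speed limit or range.

## Robot

A 6-joint arm with a two-finger parallel gripper is mounted at the origin on the work surface. World frame = base frame: x ahead of the robot, y to its left, z up, the work surface at z = 0. Lengths are in mm, angles in rad, forces in N, time in s.
With the tool pointing down it reaches from about 350 to 775 mm from the base axis. Payload 7.3 kg.
Tool frame: the origin (TCP) lies on the centre line of the jaws, within the pads' length; the fingertips stand 22 mm ahead of it and the grasp point (between the pads) lies 3 mm ahead of it; z points along the fingers, y is the direction in which the jaws open and shut (so a half turn about z gives the same grasp; the last joint's range is limited). The gripper opens to 92 mm and grips with 3 to 60 N. Pads are 19 mm wide; open, the fingers measure 130 mm over their backs; the gripper's body (75 mm by 190 mm) begins 47 mm behind the grasp point.
Start: joints at [1.029, 0.342, 1.524, -0, 1.275, -0.146], TCP at [202.398, 484.435, 248.741] pointing down, gripper open.
Joint ranges: [-2.53, 2.53], [-0.77, 2.02], [0.04, 2.7], [-1, 4.14], [0.28, 2.66], [-3.11, 3.11]. Speed limits (rad/s): [2.57, 2.57, 3.14, 3.14, 3.14, 3.14].

## Interface

Orientations are given as [roll, pitch, yaw] about the fixed x, y, z axes, in that order (R = Rz(yaw) Ry(pitch) Rx(roll)).
In Python, from plant import get_obs, capture, bot, spot_in gives the robot as it stands.
- The arm moves only by the shell command python3 -m handwheel 'ROWS' [OPENING]. ROWS is JSON, a list of rows, each a list of 2 entries, a list of its own where there are three numbers: the shift along the world's x, y, z in mm, then the turn, a rotation vector about the world's x, y, z in rad. In form: [[[x, y, z], [wx, wy, wz]], ...]. A call has 1 to 12 rows; each row shifts and turns the commanded pose from where the row before left it; what a row does not reach is not made up. A row lasts 1/8 s, in which the tool goes at most 62.5 mm and 10.7 degrees, less where a joint would pass 70% of its speed; a pose out of reach is approached as far as the arm can. A call is refused whole if a number of a shift passes 62.5 or a number of a turn 0.188, either way. A call with a gripper value outside its range is refused whole. OPENING is the closure, from 0 (fully open) to 1 (shut), set as the call begins (- or left out, the last holds). The fingers move at their own pace and stop on an object; the grip force is fixed at half the most. Time passes only in rows, so rows that do not move let the fingers close. It gives the time, the measured TCP pose, the force and the opening at its end, in the units of the state.
- get_obs(): the state, without advancing time (a new reading comes with each control period).
- capture(name): name is "scene" or "top" or "wrist"; returns a dict with "img" (384x512x3 uint8, red, green, blue), "fx", "fy", "cx", "cy" (pixels), "cam_to_world" (4x4, takes a point from camera to world coordinates). Camera axes: x right, y up, looking along -z (the intrinsics and any distortion apply to the point x, -y, -z); pixel columns grow to the right and rows downward; lengths in mm; the calibration is good to about 2 mm. A picture is of the moment at which its call begins. There is no depth.
- bot.close_job(): hands the job in, once; it reports no verdict.
Trained networks look in the newest picture that a camera, given by its name, has taken for a name from the list of things; names that differ only in an ending like _2 or _b are one class to them, and where a whole thing is asked for, a point or a joint stands for the part that bears it (a point fixed in the world has none). Each returns a list of dicts, best first, with "score" (0 to 1); they miss things now and then, are a little off and sometimes report something else, mostly with a low value. They report only what shows in the picture. A call takes as long as a camera call. They do not tell look-alikes from the thing itself.
- spot_in(thing, camera): "xyz" ([x, y, z] in mm, in the coordinates of the camera as it stood for that picture, good to about 4 mm: the middle of the surface that is visible of it).
The state is a dict: "time": time; "joint_positions": joint angles; "dq": joint speeds; "tau": joint torques, N m; "tool_pos": TCP position; "tcp_rot": TCP orientation; "contact_force": force on the tool from outside, world axes, zero at the start; "moment": the same for the moment, N m; "grip_width": finger opening in mm.
Only numpy, scipy, OpenCV 4.12 (cv2) and the standard library are available. Lean on these libraries where they do the work, as an engineer would, in place of code of your own. Each camera call takes 0.05 s, during which the arm holds its last target. There are 200 camera calls.

## Working session

There is one attempt and no reset: what is moved stays moved. The work goes in short steps, Python scripts to look and compute and a shell command to move; the robot and the scene stay as the last step left them, time stands still between calls to the robot, and variables do not carry over. Pictures are saved under pics/ and viewed, about 8 in all and at most 12, crops included, and the job is handed in when it is done.

```bash
mkdir -p pics; cat > h.py <<'E'
import numpy as np, cv2
from plant import get_obs, capture, bot, spot_in
def w(c,p): return (np.array(c["cam_to_world"])@np.r_[p,1])[:3]
def ray(c,u,v,z):
    M=np.array(c["cam_to_world"]); d=M[:3,:3]@np.array([(u-c["cx"])/c["fx"],-(v-c["cy"])/c["fy"],-1.]); o=M[:3,3]
    return o+d*(z-o[2])/d[2]
def pix(c,p):
    q=np.linalg.inv(c["cam_to_world"])@np.r_[p,1]; return c["cx"]+c["fx"]*q[0]/-q[2], c["cy"]-c["fy"]*q[1]/-q[2]
def save(c,n): cv2.imwrite("pics/"+n,c["img"][:,:,::-1])
E
python3 - <<'E'
from h import *
for n in ("top","scene"):
    c=capture(n); save(c,n+"1.png"); print(n,{k:c[k] for k in c if k not in("img",)})
    for t in ["insert_a_mid","mat_mid","plate_mid","pin_tip","jar_a","scoop","brush","dish","beaker","bottle"]:
        print(t,[(round(r["score"],2),w(c,r["xyz"]).round().tolist(),np.round(pix(c,w(c,r["xyz"]))).tolist()) for r in spot_in(t,n)])
E
```

```text
top {'fx': 420.0022434269832, 'fy': 420.0022434269832, 'cx': 260.58804948306306, 'cy': 193.08661093500405, 'cam_to_world': array([[ 1.58556411e-02,  9.89478801e-01, -1.43806473e-01,
         3.39258938e+02],
       [-9.99295656e-01,  2.05740325e-02,  3.13831194e-02,
         4.70365311e+01],
       [ 3.40116104e-02,  1.43207585e-01,  9.89108082e-01,
         1.17126195e+03],
       [ 0.00000000e+00,  0.00000000e+00,  0.00000000e+00,
         1.00000000e+00]])}
insert_a_mid [(0.73, [478.0, -142.0, 42.0], [317.0, 204.0])]
mat_mid [(0.57, [465.0, -127.0, -1.0], [309.0, 210.0])]
plate_mid [(0.9, [481.0, 338.0, -4.0], [143.0, 201.0]), (0.36, [503.0, 71.0, 16.0], [239.0, 194.0]), (0.35, [478.0, -140.0, 41.0], [316.0, 204.0])]
pin_tip [(0.87, [502.0, 69.0, 18.0], [240.0, 194.0])]
jar_a [(0.59, [659.0, 183.0, 31.0], [200.0, 137.0]), (0.53, [664.0, -25.0, 33.0], [274.0, 137.0])]
scoop [(0.82, [689.0, -111.0, 7.0], [304.0, 132.0])]
brush [(0.74, [451.0, -352.0, 15.0], [390.0, 216.0]), (0.18, [475.0, -144.0, 45.0], [317.0, 204.0])]
dish [(0.72, [664.0, 314.0, 14.0], [154.0, 136.0])]
beaker [(0.
[... 640 characters left out ...]
42.0, 34.0], [203.0, 181.0])]
mat_mid [(0.74, [488.0, 354.0, 38.0], [370.0, 236.0]), (0.67, [501.0, -101.0, 3.0], [213.0, 195.0])]
plate_mid [(0.96, [498.0, 339.0, 2.0], [360.0, 247.0])]
pin_tip [(0.64, [516.0, 81.0, 14.0], [265.0, 215.0])]
jar_a [(0.71, [669.0, 194.0, 33.0], [278.0, 261.0]), (0.64, [677.0, -16.0, 26.0], [201.0, 235.0])]
scoop [(0.83, [691.0, -109.0, 1.0], [169.0, 233.0]), (0.24, [459.0, -339.0, 21.0], [160.0, 163.0])]
brush [(0.64, [459.0, -340.0, 18.0], [160.0, 163.0]), (0.34, [669.0, 191.0, 33.0], [277.0, 261.0])]
dish [(0.69, [653.0, 315.0, 11.0], [330.0, 284.0]), (0.33, [499.0, -99.0, 5.0], [214.0, 195.0])]
beaker []
bottle [(0.81, [651.0, 427.0, 79.0], [388.0, 282.0])]
```

```bash
ls; python3 -c "from h import *; print(get_obs())"
```

```text
h.py
pics
{'time': 1.1, 'joint_positions': array([ 1.02901421e+00,  3.42009311e-01,  1.52410896e+00, -1.46546392e-05,
        1.27536330e+00, -1.45994922e-01]), 'dq': array([-0.00082349,  0.00061152, -0.00068534, -0.00021547,  0.00055467,
       -0.00143107]), 'tau': array([-6.56122829e-04, -4.31140101e+01, -2.44478166e+01,  7.18147354e-02,
        4.83392982e-02,  3.31965367e-06]), 'tool_pos': array([202.39871567, 484.44219464, 248.73253942]), 'tcp_rot': array([3.14148479e+00, 3.00307680e-05, 2.74580972e+00]), 'contact_force': array([ 0.66122626, -0.51289527,  0.79510247]), 'moment': array([-0.0067145 ,  0.0133587 ,  0.03760373]), 'grip_width': 91.85324701033785}
```

```bash
python3 - <<'E'
import cv2
a=cv2.imread("pics/top1.png"); 
c=a[100:260,80:430]; b=cv2.imread("pics/scene1.png")[130:310,120:430]
c=cv2.resize(c,None,fx=2.28,fy=1.9*1.2); cv2.imwrite("pics/t1z.png",c[:600]); cv2.imwrite("pics/s1z.png",cv2.resize(b,None,fx=2.5,fy=2.5)); 
E
```

```text
(no output)
```

View pics/t1z.png

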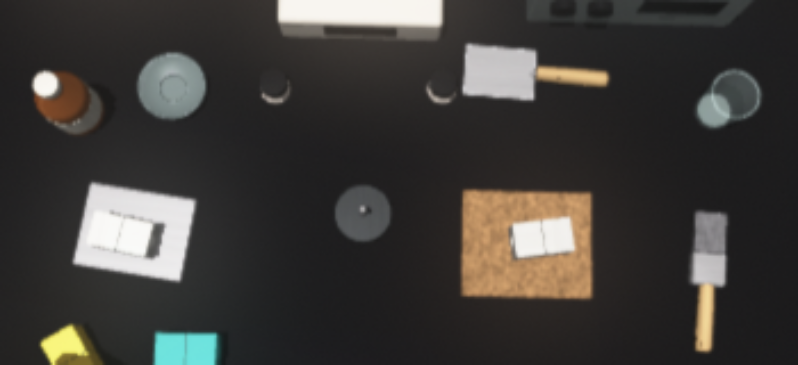

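View pics/s1z.png

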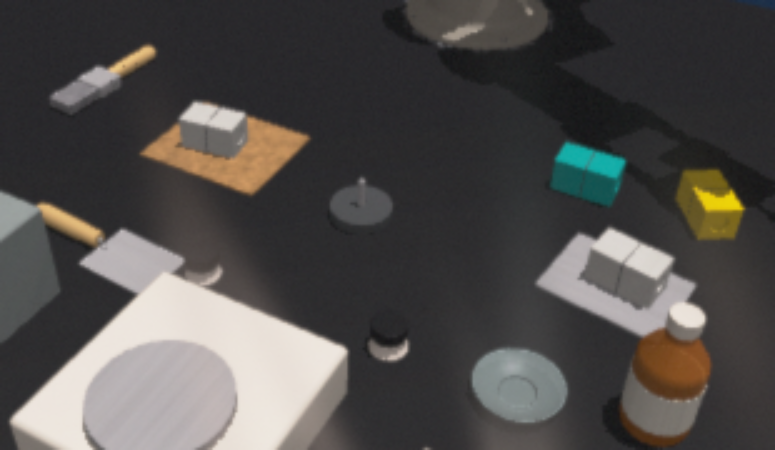

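```bash
python3 - <<'E'
from h import *
c=capture("top"); im=c["img"].astype(int)
def blob(u0,u1,v0,v1,f,z):
    m=np.zeros(im.shape[:2],np.uint8); m[v0:v1,u0:u1]=f(im[v0:v1,u0:u1])
    n,l,s,ce=cv2.connectedComponentsWithStats(m); k=1+s[1:,4].argmax()
    ys,xs=np.where(l==k); P=np.array([ray(c,a,b,z)[:2] for a,b in zip(xs,ys)],np.float32)
    print(s[k],ce[k],cv2.minAreaRect(P),P.mean(0)); return P
blob(290,345,185,225,lambda a:(a.min(2)>150)|((a.min(2)>110)&(a.max(2)-a.min(2)<25)),43)
print(im[188:224:3,300:338:4].min(2))
# stand foot
g=im[170:215,215:265].max(2); print(im[150:160,215:225].max(2).mean())
blob(215,265,175,215,lambda a:(a.max(2)>48),15)
print(im[186:200,230:250,0])
for u,v in [(239,191.5),(239.5,192)]: print(ray(c,u,v,49))
E
```

```text
[304 195  28  18 417] [317.53717026 203.68345324] ((477.4455871582031, -143.5784912109375), (42.524417877197266, 74.76980590820312), 7.527568340301514) [ 477.43204 -144.12387]
[[101 101  99 103  99 100  95 103 103  93]
 [ 96  94 100  99 102  97  95  93 101 102]
 [ 99  96  97  95  98 103 106 109 106  96]
 [101 110 158 198 216 237 234 237 103  89]
 [ 97 120 238 239 235 238 236 238 105 102]
 [ 90 127 237 237 237 237 236 238 106 108]
 [ 99 186 238 237 237 237 236 237 118 110]
 [ 96 107 239 240 240 235 233 219 131  92]
 [ 95  93 207 157 111 100  97  94  98 104]
 [ 97  90  92  95  96 100  99 103 100  97]
 [ 92 102  96  97 105  97  97 100 102  90]
 [ 99 104  93 104 100  95  96  90  93  96]]
35.45
[227 181  25  25 492] [238.70731707 193.08739837] ((506.494384765625, 70.35548400878906), (67.39772033691406, 66.67452239990234), 1.248624563217163) [506.14035  71.15595]
[[ 78  80  81  81  80  80  80  80  80  79  81  80  80  80  79  79  79  79
   75  48]
 [ 80  81  81  81  81  82  80  81  81  80  81  80  81  81  80  80  80  79
   80  64]
 [ 81  81  81  81  81  81  81  81  81  80  82  81  80  81  8
[... 342 characters left out ...]
 82  80  79
   81  83]
 [ 83  84  84  84  84  82  82  81  91  85  59  58  60  79  81  83  81  80
   80  83]
 [ 85  84  84  86  85  84  83  80  76  70  68  79  79  82  82  84  81  80
   81  83]
 [ 85  85  85  87  86  85  85  84  81  78  81  83  81  84  83  84  82  80
   81  82]
 [ 86  86  86  88  85  85  85  86  84  85  84  84  82  84  84  84  82  82
   81  83]
 [ 86  86  86  88  86  85  86  85  86  86  85  85  83  84  85  84  83  82
   82  83]
 [ 87  87  87  89  87  86  86  86  86  87  85  84  83  84  84  85  83  82
   83  81]
 [ 87  88  88  89  87  86  87  86  87  87  86  85  83  85  85  85  84  82
   82  70]]
[505.53809861  69.7672732   49.        ]
[504.20294721  68.38858004  49.        ]
```

```bash
python3 -m handwheel '[[[30,-60,0],[0,0,0]],[[30,-60,0],[0,0,0]],[[30,-60,0],[0,0,0]],[[30,-60,0],[0.1,0,0]],[[30,-60,0],[0.1,0,0]],[[30,-60,0],[0,0,0]]]' 0; python3 -c "from h import *; print(get_obs())"
```

```text
time: 1.9
tool_pos: [368.8, 150.3, 249.0]
tcp_rot: [2.962, -0.075, 2.751]
contact_force: [1.7, 1.5, -0.4]
grip_width: 92.2
{'time': 1.9, 'joint_positions': array([ 0.04487955,  0.07819651,  1.8847145 ,  0.21078692,  1.17751942,
       -1.20963407]), 'dq': array([-1.25968087,  0.14869566, -0.17553319, -0.02108352,  0.26514366,
       -1.21243302]), 'tau': array([  5.85007086, -30.25847554, -20.8478272 ,   1.07360858,
         0.03086544,   1.20629277]), 'tool_pos': array([368.84721319, 150.31908586, 249.03350678]), 'tcp_rot': array([ 2.96160712, -0.07463688,  2.75112817]), 'contact_force': array([ 1.69022482,  1.46290117, -0.36720111]), 'moment': array([-0.04487589, -0.06083167,  0.02887351]), 'grip_width': 92.23769096702442}
```

```bash
cat >> h.py <<'E'
from scipy.spatial.transform import Rotation as Ro
n=np.array([np.cos(np.radians(7.5)),np.sin(np.radians(7.5)),0])
R0=Ro.from_euler('z',np.radians(97.5))*Ro.from_euler('x',np.pi)
def tilt(deg): return Ro.from_rotvec(n*np.radians(deg))*R0   # -15 at grasp
def Rnow(): return Ro.from_euler('xyz',get_obs()["tcp_rot"])
def go(R,grasp,rows=8,ahead=3):
    p=np.array(grasp)-ahead*R.as_matrix()[:,2]; o=get_obs()
    d=p-o["tool_pos"]; r=(R*Rnow().inv()).as_rotvec()
    print("tcp goal",p.round(1),"tot",d.round(1),r.round(3),"per row",(d/rows).round(1),(r/rows).round(3))
E
python3 -c "
from h import *
R=tilt(-15); z=R.as_matrix()[:,2]; print(z)
go(R,np.array([477.4,-144,23+5])-110*z,10)"
```

```text
[ 0.03378266 -0.25660481 -0.96592583]
tcp goal [ 473.6 -115.   137.1] tot [ 104.7 -265.3 -111.9] [-0.394 -0.065 -1.053] per row [ 10.5 -26.5 -11.2] [-0.039 -0.006 -0.105]
```

```bash
python3 -m handwheel '[[[10,-27,-11],[-0.039,-0.006,-0.105]],[[10,-27,-11],[-0.039,-0.006,-0.105]],[[10,-27,-11],[-0.039,-0.006,-0.105]],[[10,-27,-11],[-0.039,-0.006,-0.105]],[[10,-27,-11],[-0.039,-0.006,-0.105]],[[10,-27,-11],[-0.039,-0.006,-0.105]],[[11,-27,-11],[-0.039,-0.006,-0.105]],[[11,-27,-11],[-0.039,-0.006,-0.105]],[[11,-26,-11],[-0.039,-0.006,-0.105]],[[11,-23,-12],[-0.039,-0.006,-0.105]],[[0,0,0],[0,0,0]],[[0,0,0],[0,0,0]]]' 0
python3 - <<'E'
from h import *
c=capture("wrist"); save(c,"w1.png"); 
for t in ["insert_a_mid","pin_tip"]: print([(round(r["score"],2),w(c,r["xyz"]).round(1).tolist(),np.round(pix(c,w(c,r["xyz"]))).tolist()) for r in spot_in(t,"wrist")])
print(get_obs()["joint_positions"].round(3)); R=tilt(-15); z=R.as_matrix()[:,2]
go(R,np.array([477.4,-144,23+5]),6)
print([np.round(pix(c,[477.4+s*35*-.131+t*20*.991,-144+s*35*.991+t*20*.131,43])) for s in(-1,1) for t in (-1,1)])
E
```

```text
time: 3.4
tool_pos: [472.2, -111.8, 137.8]
tcp_rot: [-3.137, 0.254, 1.708]
contact_force: [-1.3, 0.7, -1.0]
grip_width: 92.0
[(0.8, [470.2, -133.6, 39.5], [256.0, 191.0])]
[]
[-0.247  0.377  1.851 -0.319  0.846 -0.178]
tcp goal [ 477.3 -143.2   30.9] tot [   5.   -31.4 -107.3] [-0.007 -0.004 -0.005] per row [  0.8  -5.2 -17.9] [-0.001 -0.001 -0.001]
[array([240., 235.]), array([284., 235.]), array([238., 168.]), array([288., 168.])]
```

View pics/w1.png

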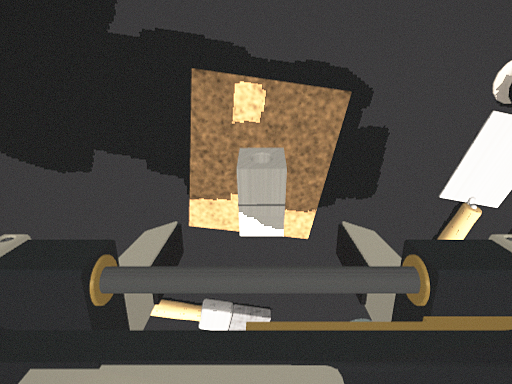

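```bash
python3 -m handwheel '[[[1,-5,-18],[0,0,0]],[[1,-5,-18],[0,0,0]],[[1,-5,-18],[0,0,0]],[[1,-5,-18],[0,0,0]],[[1,-6,-18],[0,0,0]],[[0,-5,-17],[0,0,0]],[[0,0,0],[0,0,0]]]' 0 && python3 -m handwheel '[[[0,0,0],[0,0,0]],[[0,0,0],[0,0,0]],[[0,0,0],[0,0,0]],[[0,0,0],[0,0,0]],[[0,0,0],[0,0,0]],[[0,0,0],[0,0,0]],[[0,0,0],[0,0,0]],[[0,0,0],[0,0,0]]]' 1
```

```text
time: 4.42
tool_pos: [476.8, -143.1, 30.2]
tcp_rot: [-3.136, 0.254, 1.707]
contact_force: [-0.2, -0.0, 0.0]
grip_width: 91.6
time: 5.42
tool_pos: [477.5, -143.3, 30.7]
tcp_rot: [-3.137, 0.255, 1.706]
contact_force: [-0.1, 1.2, -0.7]
grip_width: 39.8
```

```bash
cat >> h.py <<'E'
REL=tilt(-15).as_matrix().T@(np.array([477.4,-144,23])-np.array([477.5,-143.3,30.7])); REL[1]=0
AX=tilt(-15).as_matrix().T@np.array([-n[1],n[0],0])  # insert axis (+y end) in tool
def goc(R,cen,rows): 
    p=np.array(cen)-R.apply(REL); o=get_obs(); d=p-o["tool_pos"]; r=(R*Rnow().inv()).as_rotvec()
    print("tcp goal",p.round(1),"tot",d.round(1),r.round(3),"per row",(d/rows).round(1),(r/rows).round(3))
def cen(): return get_obs()["tool_pos"]+Rnow().apply(REL), Rnow().apply(AX)
E
python3 -m handwheel '[[[0,0,40],[0,0,0]],[[0,0,40],[0,0,0]],[[0,0,40],[0,0,0]],[[0,0,30],[0,0,0]],[[0,0,0],[0,0,0]]]'
python3 -c "
from h import *
print(REL,AX,cen()); goc(tilt(75),[505,69,165],10)"
```

```text
time: 6.05
tool_pos: [478.3, -143.5, 182.3]
tcp_rot: [-3.141, 0.256, 1.705]
contact_force: [0.5, -0.0, -2.9]
grip_width: 39.8
[1.33515097 0.         7.61387396] [ 9.65925826e-01 -1.20650289e-16 -2.58819045e-01] (array([ 478.40779965, -144.16859398,  174.56781851]), array([-0.13373742,  0.99100132,  0.00553943]))
tcp goal [506.   61.4 165.7] tot [ 27.7 204.9 -16.6] [ 1.552  0.207 -0.003] per row [ 2.8 20.5 -1.7] [ 0.155  0.021 -0.   ]
```

```bash
python3 -m handwheel '[[[3,20,0],[0.155,0.021,0]],[[3,20,0],[0.155,0.021,0]],[[3,20,0],[0.155,0.021,0]],[[3,20,0],[0.155,0.021,0]],[[3,20,0],[0.155,0.021,0]],[[3,20,0],[0.155,0.021,0]],[[3,20,0],[0.155,0.021,0]],[[3,20,0],[0.155,0.021,0]],[[3,22,0],[0.155,0.02,0]],[[1,22,0],[0.155,0.02,0]],[[0,0,0],[0,0,0]],[[0,0,0],[0,0,0]]]'
python3 - <<'E'
from h import *
print(get_obs()["joint_positions"].round(3),cen()); goc(tilt(75),[505,69,165],1)
for k in ("wrist","top","scene"):
    c=capture(k); save(c,k+"2.png")
    for t in ["insert_a_mid","pin_tip"]: print(k,t,[(round(r["score"],2),w(c,r["xyz"]).round(1).tolist(),np.round(pix(c,w(c,r["xyz"]))).tolist()) for r in spot_in(t,k)])
    p,a=cen(); print("pred centre",np.round(pix(c,p),1),"ends",np.round(pix(c,p+35*a),1),np.round(pix(c,p-35*a),1),"pin tip",np.round(pix(c,[505,69,49]),1),"base",np.round(pix(c,[505,69,15]),1))
a=cv2.imread("pics/wrist2.png");b=cv2.imread("pics/scene2.png")
b=cv2.resize(b[120:264,170:362],(512,384)); cv2.imwrite("pics/m2.png",cv2.resize(np.hstack([a,b]),(800,300)))
E
```

```text
time: 7.55
tool_pos: [505.4, 60.3, 179.9]
tcp_rot: [3.14, -1.306, 1.71]
contact_force: [-0.3, -0.9, -2.5]
grip_width: 39.8
[-0.518  0.809  1.606  0.894  1.767 -1.005] (array([504.36958391,  67.92819327, 179.21273464]), array([-7.21028590e-04,  2.82908971e-03,  9.99995738e-01]))
tcp goal [506.   61.4 165.7] tot [  0.6   1.1 -14.2] [ 0.003  0.001 -0.007] per row [  0.6   1.1 -14.2] [ 0.003  0.001 -0.007]
wrist insert_a_mid [(0.93, [500.9, 49.5, 202.1], [249.0, 242.0]), (0.75, [471.5, 382.2, 41.4], [266.0, 176.0])]
wrist pin_tip []
pred centre [262.  248.7] ends [262.1 195.3] [261.9 290.9] pin tip [261.8 369.7] base [261.6 390. ]
top insert_a_mid [(0.65, [504.2, 65.1, 217.2], [240.0, 181.0])]
top pin_tip [(0.73, [487.0, 85.1, 17.9], [233.0, 200.0])]
pred centre [238.8 183.8] ends [238.5 181.4] [239.  186.1] pin tip [239.3 191.7] base [239.5 193.5]
scene insert_a_mid [(0.77, [519.2, 74.8, 200.1], [264.0, 155.0])]
scene pin_tip [(0.95, [517.5, 77.1, 14.6], [264.0, 215.0])]
pred centre [264.6 159. ] ends [265.  146.6] [264.3 170.9] pin tip [263.7 201.2] base [263.5 211. ]
```

View pics/m2.png

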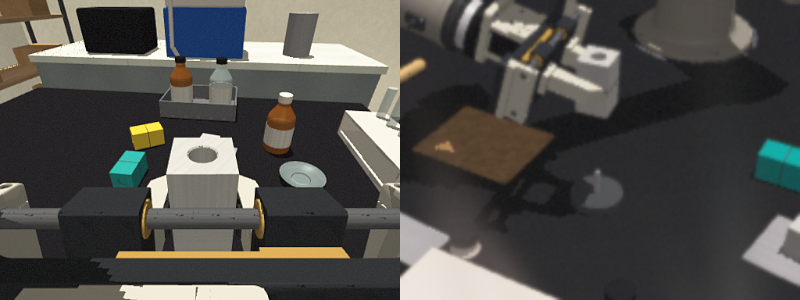

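```bash
python3 -m handwheel '[[[1,1,-20],[0,0,0]],[[1,1,-20],[0,0,0]],[[0,1,-20],[0,0,0]],[[0,0,-15],[0,0,0]],[[0,0,-9],[0,0,0]],[[0,0,0],[0,0,0]]]'
python3 - <<'E'
from h import *
print(cen()); goc(tilt(75),[506.3,71.2,95],1)
c=capture("scene"); save(c,"s3.png"); p,a=cen()
print("top end",np.round(pix(c,p+35*a),1),"bottom end",np.round(pix(c,p-35*a),1),"pin",[np.round(pix(c,[506.3,71.2,z]),1) for z in(15,49)])
cv2.imwrite("pics/s3z.png",cv2.resize(c["img"][150:235,215:315,::-1],None,fx=6,fy=6,interpolation=cv2.INTER_CUBIC))
E
```

```text
time: 8.75
tool_pos: [507.4, 63.8, 96.1]
tcp_rot: [3.139, -1.31, 1.712]
contact_force: [-0.0, 0.1, -2.1]
grip_width: 39.5
(array([506.30076261,  71.38089318,  95.44011646]), array([-4.74133954e-04, -1.15355979e-03,  9.99999222e-01]))
tcp goal [507.3  63.6  95.7] tot [-0.1 -0.2 -0.4] [-0.001  0.    -0.008] per row [-0.1 -0.2 -0.4] [-0.001  0.    -0.008]
top end [264.9 176.3] bottom end [264.3 198.1] pin [array([264. , 211.5]), array([264.2, 201.7])]
```

View pics/s3z.png

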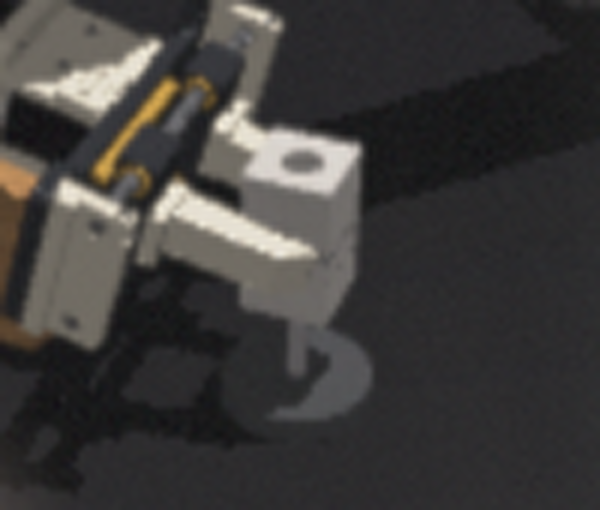

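```bash
python3 -m handwheel '[[[0,0,-7],[0,0,0]],[[0,0,-7],[0,0,0]],[[0,0,-3],[0,0,0]],[[0,0,0],[0,0,0]]]'; python3 -m handwheel '[[[0,0,-2],[0,0,0]],[[0,0,-2],[0,0,0]],[[0,0,0],[0,0,0]]]';  python3 -c "
from h import *
print(cen(),get_obs()['moment'])"
```

```text
time: 9.3
tool_pos: [507.4, 63.7, 79.5]
tcp_rot: [3.137, -1.31, 1.714]
contact_force: [0.2, -1.0, -2.4]
grip_width: 39.9
time: 9.68
tool_pos: [507.6, 63.7, 77.1]
tcp_rot: [3.131, -1.312, 1.719]
contact_force: [-1.1, -1.6, 5.1]
grip_width: 39.7
(array([506.49579218,  71.28465646,  76.47426236]), array([-0.00219348, -0.00337067,  0.99999191])) [0.23822577 0.1127602  0.13038058]
```

```bash
python3 -m handwheel '[[[0,0,-1.5],[0,0,0]],[[0,0,0],[0,0,0]]]'; python3 -m handwheel '[[[0,0,-1.5],[0,0,0]],[[0,0,0],[0,0,0]],[[0,0,0],[0,0,0]]]';  python3 -c "
from h import *
print(cen(),get_obs()['moment'])"
```

```text
time: 9.93
tool_pos: [507.6, 63.6, 76.9]
tcp_rot: [3.128, -1.314, 1.722]
contact_force: [-0.5, -4.0, 12.4]
grip_width: 39.7
time: 10.3
tool_pos: [507.5, 63.6, 76.7]
tcp_rot: [3.125, -1.316, 1.726]
contact_force: [-0.8, -4.9, 18.6]
grip_width: 40.2
(array([506.48452637,  71.23612129,  76.05145296]), array([-0.00320243, -0.00778485,  0.99996457])) [2.03785167 0.49935121 0.33674382]
```

```bash
python3 -m handwheel '[[[0,0,10],[0,0,0]],[[0,0,15],[0,0,0]],[[0,0,25],[0,0,0]],[[0,0,30],[0,0,0]],[[0,0,25],[0,0,0]],[[0,0,15],[0,0,0]],[[0,0,5],[0,0,0]],[[0,0,0],[0,0,0]],[[0,0,0],[0,0,0]],[[0,0,0],[0,0,0]]]'
python3 - <<'E'
from h import *
print(cen(),get_obs()["contact_force"])
c=capture("scene"); p,a=cen()
print("top end",np.round(pix(c,p+35*a),1),"bottom",np.round(pix(c,p-35*a),1))
b=cv2.resize(c["img"][100:260,160:360,::-1],None,fx=4,fy=3.75)[:600,:390*2]
d=capture("wrist"); print("wrist pred top",np.round(pix(d,p+35*a),1)); x=cv2.resize(b,(400,300)); y=cv2.resize(d["img"][:,:,::-1],(400,300))
cv2.imwrite("pics/m4.png",np.hstack([x,y]))
E
```

```text
time: 11.55
tool_pos: [507.3, 63.8, 197.1]
tcp_rot: [3.14, -1.31, 1.711]
contact_force: [0.3, 0.3, -2.6]
grip_width: 40.0
(array([506.27224659,  71.39295126, 196.37932734]), array([-2.33820603e-04, -1.04221889e-03,  9.99999430e-01])) [ 0.31570577  0.30784244 -2.57339604]
top end [265.9 141.3] bottom [265.2 166.1]
wrist pred top [261.7 197.5]
```

View pics/m4.png

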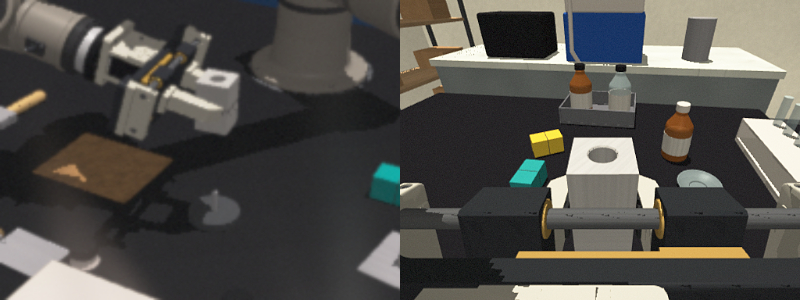

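```bash
python3 -c "
from h import *
print(np.abs(get_obs()['dq']).max(),get_obs()['grip_width'],bot.close_job())"
```

```text
the job is handed in; nothing more can be done
0.003985725807417302 40.262723049597 None
```

I handed the job in at about 11.6 s. The insert from the cork mat is held still in the gripper with its deep bore facing up.

- **What I did:** I gripped the insert across its width and stood it on end. I then pushed its formerly −y end over the gauge pin.
- **Feel test:** It stopped firmly with its centre at 76 mm, and the force rose from 5 to 19 N within 1 mm. An 8 mm recess should stop at 76 mm and the 30 mm bore at 54 mm, so the shallow end was on the pin. The deep bore was already on top, so I lifted it straight up without turning it over.
- **Last checks:**
  - The centre is at about 196 mm, so the underside is about 160 mm above the bench.
  - By the arm's own readings the insert is within 1° of vertical.
  - The gripper opening is 40 mm, the outside force is only the insert's weight, and the joints are still.
  - The wrist picture shows the insert has not moved in the grip since before the push.
- **Not checked:** I did not look at the deep bore directly; that it is on top rests on the stop height. I also did not measure the spare insert and the other things again at the end, but the gripper never went near them and no unexpected forces showed.

No check failed. The pin estimates differed by about 2–3 mm. I used the top-camera measurement, and the scene camera agreed with it to within a pixel.

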